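# Weigh a part-used carton of key blanks on the counter balance

### The arm

A 7-joint arm with a two-finger parallel gripper is mounted at the origin on a cart in front of the work surface, level with it; the furniture and walls round the work are solid. World frame = base frame: x ahead of the robot, y to its left, z up, the work surface at z = 0. Lengths are in m, angles in degrees, forces in N, time in s.
With the tool pointing down it reaches from about 0.425 to 0.875 m from the base axis. Payload 4.7 kg.
Tool frame: the origin (TCP) lies at the very end of the fingers, on their centre line; the grasp point (between the pads) lies 19 mm behind it; z points along the fingers, y is the direction in which the jaws open and shut (so a half turn about z gives the same grasp; the last joint's range is limited). The gripper opens to 87 mm and grips with 3 to 60 N. Pads are 19 mm wide; open, the fingers measure 117 mm over their backs; the gripper's body (75 mm by 190 mm) begins 51 mm behind the grasp point.
Start: joints at [66.87, 18.392, -4.016, 83.108, 1.295, 78.541, -3.26], TCP at [0.264, -0.594, 0.223] pointing down, gripper open.
Joint ranges: [-163.93, 163.93], [-17.29, 119.83], [-79.2, 71.16], [3.27, 140.29], [-89.18, 269.18], [5.43, 117.66], [-154.24, 154.24]. Speed limits (degrees/s): [147.25, 147.25, 180, 180, 180, 180, 180].

### API

Orientations are given as [roll, pitch, yaw] about the fixed x, y, z axes, in that order (R = Rz(yaw) Ry(pitch) Rx(roll)).
In Python, from cell import * gives the robot as it stands.
- The arm moves only by the tool arm_command, never from a script. Its argument "targets" is a list that holds one entry, the list of rows, each a list of 7 numbers: the shift along the tool's x, y, z in m, then the turn, a rotation vector about the tool's x, y, z in degrees, then the gripper's target within -1 to 1 (shut at 1, half-way at 0, fully open at -1). In form: [[[tx, ty, tz, rx, ry, rz, claw], ...]]. A call has 1 to 10 rows; each row is the pose to reach, as a shift and turn from the pose commanded when the call began, along the tool's axes at that moment; what a row does not reach only later rows make up. A row lasts 1/10 s, in which the tool goes at most 50 mm and 8.59 degrees, less where a joint would pass 70% of its speed; a pose out of reach is approached as far as the arm can. A call with a gripper value outside its range is refused whole. The fingers move at their own pace and stop on an object; "newtons" is the grip in N (left out, the last holds). Time passes only in rows, so rows that repeat a pose let the fingers close. It gives the time, the measured TCP pose, the force and the opening at its end, in the units of the state.
- get_obs(): the state, without advancing time (a new reading comes with each control period).
- read_camera(name): name is "scene" or "top" or "wrist"; returns a dict with "img" (480x640x3 uint8, red, green, blue), "z_map" (480x640 float32, m along the optical axis (not along the pixel's ray), 0 where there is no reading), "K" (3x3 intrinsics, pixels), "origin" and "attitude" of the camera in the world. Camera axes: x right, y down, z forward; pixel columns grow to the right and rows downward; lengths in m; the calibration is good to about 2 mm. The wrist camera is an equidistant fisheye: a pixel r from the principal point sees the ray r / f radians off the axis. A picture is of the moment at which its call begins.
- sign_off(): hands the job in, once; it reports no verdict.
Trained networks look in the newest picture that a camera, given by its name, has taken for a name from the list of things; names that differ only in an ending like _2 or _b are one class to them, and where a whole thing is asked for, a point or a joint stands for the part that bears it (a point fixed in the world has none). Each returns a list of dicts, best first, with "conf" (0 to 1); they miss things now and then, are a little off and sometimes report something else, mostly with a low value. They report only what shows in the picture. A call takes as long as a camera call. They do not tell look-alikes from the thing itself.
- search_frame(thing, camera): "position" ([column, row] in pixels, amid what is visible of it).
The state is a dict: "time_s": time; "qpos": joint angles; "joint_velocities": joint speeds; "effort": joint torques, N m; "tool_pos": TCP position; "tool_rot": TCP orientation; "force": force on the tool from outside, world axes, zero at the start; "wrist_torque": the same for the moment, N m; "grip_width": finger opening in m.
Only numpy, scipy, OpenCV 4.12 (cv2) and the standard library are available. Lean on these libraries where they do the work, as an engineer would, in place of code of your own. Each camera call takes 0.05 s, during which the arm holds its last target.

### The job

The part-used carton of key blanks on the left pan is being counted by weight. Set as many weights as it takes from the wooden block softly on the empty right pan, and slide the rider along its bar in front of the pans, until the balance stays level with its pointer at rest on the green mark. Leave the carton where it lies, the weights you do not need standing upright in their block or on the bench, and the other things on the bench in place.

Things in the scene. Friction and masses are not known exactly. Their poses are not given: they have to be found in the camera images.
- balance: grey counter balance, fixed; base 120 (x) by 270 (y) by 36 mm; column in its middle with a white dial facing -x, 74 mm wide, 175 mm tall in all. Origin: centre of the underside, on the bench; x from the rider bar (nearer the robot) to the pans, y to the left pan, z up. Beam pivot 68 mm above the origin; pans 105 mm to its left (+y) and right (-y), rider bar 100 mm in front (-x)
- beam (a joint): beam tilt, rad: 0 level, negative = left pan low, stops at -0.21 (start) and +0.21. At rest off the stops: 0.002 rad per gram that the right side is too heavy. Damped: rests about 1 s after it is let go. The red pointer's tip, 90 mm above the pivot, swings right (-y) when the right pan is low; the green mark on the dial, 4 mm wide, spans 0.02 rad either side of level
- pan_left: left pan with the carton: round steel dish 132 mm across, flat floor with a bead 1.5 mm high round the edge. Origin on its pivot, floor 22 mm above the origin. Both pans stay horizontal, and where a load stands on a pan makes no difference
- pan_right: right pan, empty at the start: round steel dish 132 mm across, flat floor 22 mm above the origin (90 mm above the bench when level, 112 mm at the start) with a bead 1.5 mm high round the edge; its axes are parallel to the balance's. It stays horizontal and gives way downward under 1 to 5 N as the beam turns, until the beam meets its stop
- rider (a joint): place of the rider on its bar, m: 0 at the left end (zero mark) to 0.140 at the right end; starts somewhere in the left third. Moved right (-y of the balance) it acts like 0.75 g more on the right pan per mm, 105 g in all; with empty pans and the rider at 0 the beam is level. Slides with about 0.5 N and stays where it is left
- rider_knob (a point): top of the rider's knob, on its axis. The rider is a dark block, 16 by 20 by 24 mm, on the white graduated bar, which is part of the beam, runs along the balance's y and is level with the pivot. Knob: upright black pin 13 mm across, 27 mm clear of the block, top 39 mm above the bar's middle (107 mm above the bench when level); it leans, rises and falls with the beam. Push or pinch it
- weight_block: oblong wooden block 60 mm (x) by 160 mm (y) by 30 mm tall, fixed on the bench, with three round wells 12 mm deep, 4 mm wider than the weights, at y = +48, 0 and -43 mm; origin at the centre of its underside, z up. Beyond it stands the key machine: over its carriage is a closed clear hood, hard to see but solid, 210 mm tall, from 0.50 m ahead of the robot base on, 0.09 to 0.29 m to its right
- weight_200: polished steel knob weight, 200 g; origin at the centre of its underside, z up. Round body 32 mm across and 25 mm tall, a narrow neck, and on top a round grip knob 18 mm across whose side runs from 30 to 44 mm above the underside (the top). The largest of the three; it stands in the block's end well at +y
- weight_100: polished steel knob weight, 100 g; origin at the centre of its underside, z up. Round body 26 mm across and 20 mm tall, a narrow neck, and on top a round grip knob 18 mm across whose side runs from 25 to 39 mm above the underside (the top). It stands in the block's middle well
- weight_50: polished steel knob weight, 50 g; origin at the centre of its underside, z up. Round body 20 mm across and 17 mm tall, a narrow neck, and on top a round grip knob 16 mm across whose side runs from 22 to 35 mm above the underside (the top). The smallest; it stands in the block's end well at -y
- carton: closed white carton with a green panel, 66 by 85 by 46 mm, lying on the left pan; origin at the centre of its underside. Its weight is not known: 245 to 390 g. It stays where it is
- oil_bottle: bystander: cream oiler with a red spout, 46 mm across, 150 mm tall, behind the balance; origin under its centre
- cup_clips: bystander: green plastic cup, 72 mm across, 60 mm tall, behind the balance; origin under its centre
- tape_roll: bystander: roll of masking tape lying flat, 101 mm across, 24 mm tall, near the bench's front edge on the left; origin under its centre
- tape_measure: bystander: yellow tape measure, 64 by 78 by 35 mm, near the left edge of the bench; origin under its centre
Things that resemble listed ones, but are neither listed nor needed, are in the scene too. Leave any blue look-alike of the weight_100 alone. Leave any turquoise look-alike of the weight_200 alone.

How it is judged:
By the outcome, as a careful person would: the job done as asked, in the order asked, and still so for the second after the job is handed in, with the robot touching nothing.
It also fails if it takes over 61 s, if anything falls off the work surface, if the arm or the gripper's body presses on something with over 40 N, if the wrist force passes 120 N, or if a joint passes its speed limit or range.

## Working session

There is one attempt and no reset: what is moved stays moved. The work goes in short steps, Python scripts to look and compute and a tool call to move; the robot and the scene stay as the last step left them, time stands still between calls to the robot, and variables do not carry over. Pictures are saved under pics/ and viewed, and the job is handed in when it is done.

Besides the shell and the picture viewer there is one more tool, called after "Call:" as name(argument=value, ...) on one line, values as JSON. arm_command: Moves the arm, as the interface text tells. Its arguments: {"type":"object","properties":{"targets":{"type":"array","items":{"type":"array","items":{"type":"array","items":{"type":"number"}}}},"newtons":{"type":"number"}},"required":["targets"]}

```bash
ls; mkdir -p pics; python3 - <<'E'
from cell import *
import cv2
print(get_obs())
for n in ["scene","top"]:
    r=read_camera(n); cv2.imwrite(f"pics/{n}0.png",r["img"][:,:,::-1]); print(n,r["K"],r["origin"],r["attitude"])
    for t in ["weight_200","weight_100","weight_50","weight_block","rider_knob","pan_right","pan_left","balance","carton"]:
        print(t,[(d["position"],round(d["conf"],2)) for d in search_frame(t,n)][:4])
E
```

```text
pics
{'time_s': 0.0, 'qpos': array([66.86956022, 18.43973278, -4.01658945, 83.174772  ,  1.2960535 ,
       78.54112118, -3.25984681]), 'joint_velocities': array([ 0.04287357, -0.04687944, -0.06927634, -0.03527433,  0.05063687,
        0.08116976, -0.00170339]), 'effort': array([-3.37180663e-04, -4.91292143e+01, -4.04343372e-01, -3.12525487e+01,
       -6.40537427e-02,  4.37344343e-02,  1.99689430e-04]), 'tool_pos': array([ 0.26347142, -0.59359958,  0.22145518]), 'tool_rot': array([-1.79889681e+02,  6.46149546e-03,  2.39415603e+01]), 'force': array([-0.20629451, -0.7158169 , -0.10400425]), 'wrist_torque': array([-0.01178278,  0.05349072, -0.05118882]), 'grip_width': 0.086885341405771}
scene [[543.61251174   0.         318.64731916]
 [  0.         543.61251174 240.83189731]
 [  0.           0.           1.        ]] [-0.09292508 -0.64216527  0.73854617] [-124.83087462   -0.33079445  -47.58947362]
weight_200 [([300.3, 332.8], 0.85), ([279.0, 300.3], 0.82), ([316.2, 346.4], 0.79), ([360.6, 411.3], 0.67)]
weight_100 [([300.3, 332.8], 0.85), ([279.0, 300.3], 0.82), ([316.2, 346.4], 0.79),
[... 596 characters left out ...]
8060673] [-173.6202584    -0.93261552  -89.75441468]
weight_200 [([360.9, 303.0], 0.71), ([313.8, 280.9], 0.69), ([376.8, 304.0], 0.6), ([426.7, 318.0], 0.45)]
weight_100 [([360.9, 303.0], 0.71), ([313.8, 280.9], 0.69), ([376.8, 304.0], 0.6), ([426.7, 318.0], 0.45)]
weight_50 [([360.9, 303.0], 0.71), ([313.8, 280.9], 0.69), ([376.8, 304.0], 0.6), ([426.7, 318.0], 0.45)]
weight_block [([380.3, 298.6], 0.79)]
rider_knob [([230.3, 255.1], 0.63), ([393.3, 307.3], 0.31)]
pan_right [([302.1, 212.6], 0.87), ([231.9, 227.1], 0.74)]
pan_left [([225.1, 227.8], 0.72), ([378.4, 304.8], 0.55), ([393.4, 305.2], 0.35)]
balance [([274.4, 222.1], 0.61), ([232.0, 256.7], 0.47)]
carton [([221.3, 212.2], 0.66)]
```

View pics/scene0.png

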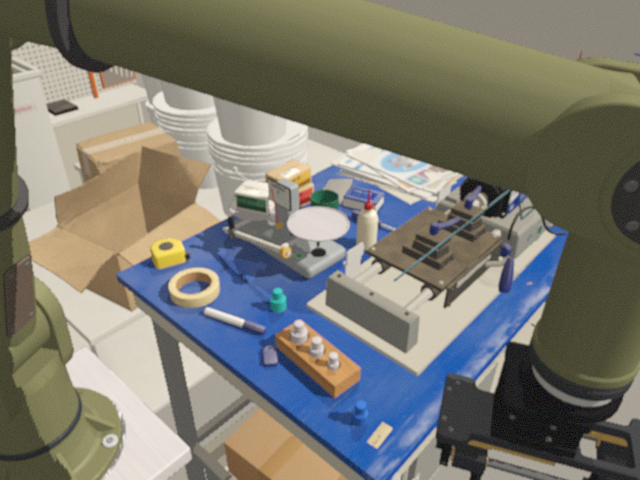

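View pics/top0.png

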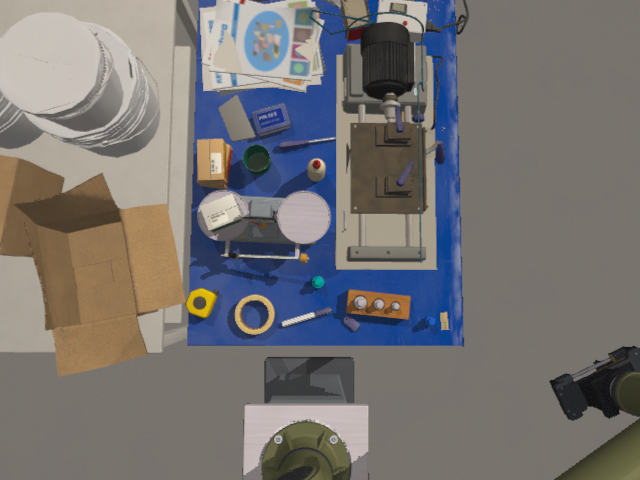

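```bash
cat > h.py <<'E'
from cell import *
import numpy as np, cv2
from scipy.spatial.transform import Rotation as R
def rot(a): return R.from_euler('xyz',a,degrees=True).as_matrix()
def cloud(r):
    z=r["z_map"]; K=r["K"]; v,u=np.mgrid[:480,:640]
    p=np.stack([(u-K[0,2])/K[0,0]*z,(v-K[1,2])/K[1,1]*z,z],-1)
    w=p@rot(r["attitude"]).T+np.array(r["origin"]); w[z==0]=np.nan
    return w
def raz(r,u,v,zw):
    K=r["K"]; d=rot(r["attitude"])@np.array([(u-K[0,2])/K[0,0],(v-K[1,2])/K[1,1],1]); o=np.array(r["origin"])
    return o+d*(zw-o[2])/d[2]
def proj(r,p):
    c=rot(r["attitude"]).T@(np.array(p)-np.array(r["origin"])); K=r["K"]
    return K[0,0]*c[0]/c[2]+K[0,2],K[1,1]*c[1]/c[2]+K[1,2]
def crop(n,name,x0,y0,x1,y1,s,r=None):
    r=r or read_camera(n); im=cv2.resize(r["img"][y0:y1,x0:x1,::-1],None,fx=s,fy=s,interpolation=cv2.INTER_CUBIC); cv2.imwrite(f"pics/{name}.png",im); return r
E
python3 - <<'E'
from h import *
r=crop("scene","s1",200,100,400,300,3); crop("scene","s2",240,280,400,440,3.7,r)
print(cloud(r)[221,317], "block px")
r2=crop("top","t1",180,180,460,360,2.8)
w=cloud(r2)
for u,v in [(302,212),(290,205),(310,220),(230,255),(221,212),(380,298),(335,292)]: print(u,v,w[v,u])
E
```

```text
[0.62537005 0.01382263 0.11303681] block px
302 212 [0.63451765 0.01149784 0.11661423]
290 205 [0.65237159 0.04122743 0.11208832]
310 220 [ 0.61573209 -0.00814274  0.11047815]
230 255 [0.5299339  0.18856282 0.0917879 ]
221 212 [nan nan nan]
380 298 [ 0.42533407 -0.18872356  0.03066168]
335 292 [ 0.44002501 -0.07427159 -0.00228881]
```

View pics/s1.png

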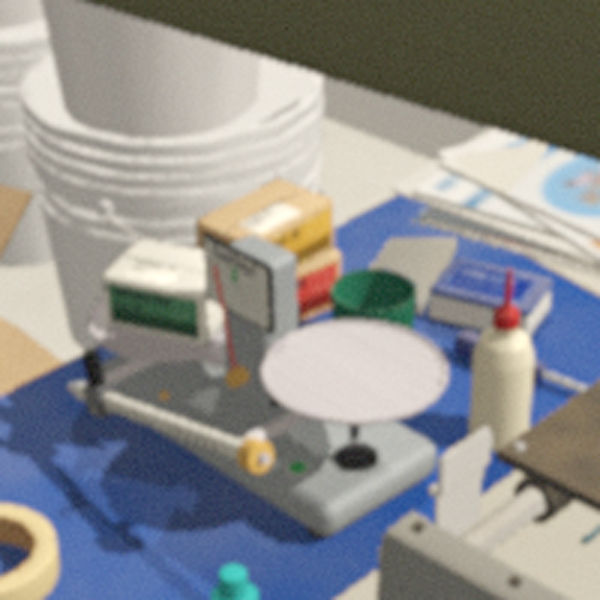

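View pics/s2.png

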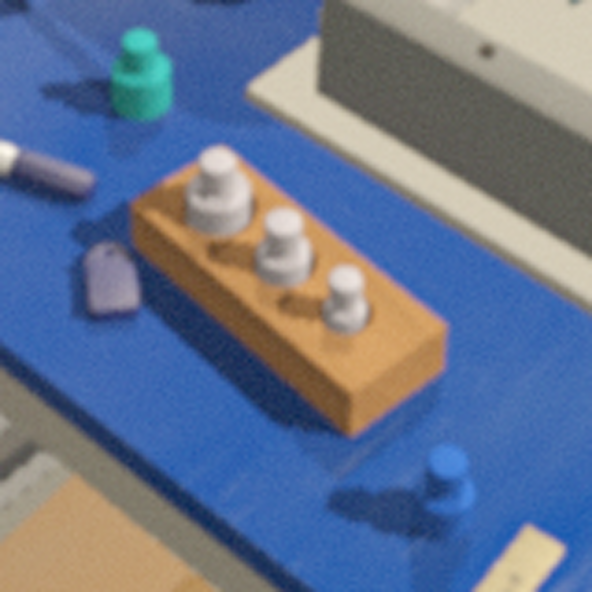

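View pics/t1.png

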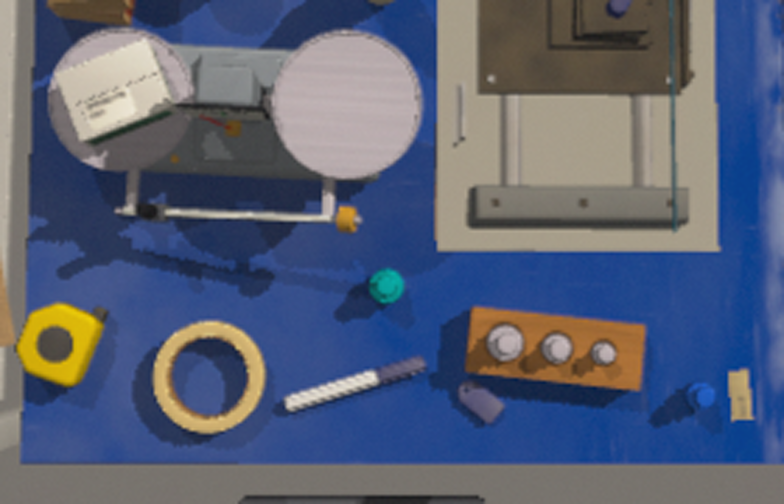

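```bash
python3 - <<'E'
from h import *
r2=read_camera("top"); w=cloud(r2)
# right pan by colour mask fit
hsv=cv2.cvtColor(r2["img"],cv2.COLOR_RGB2HSV)
m=((w[...,2]>0.1)&(w[...,2]<0.125)&(w[...,0]>.55)&(w[...,0]<.72)&(abs(w[...,1]-.01)<.09)&(hsv[...,1]<60)).astype(np.uint8)
n,l,s,c=cv2.connectedComponentsWithStats(m)
i=1+np.argmax(s[1:,4]); pts=np.argwhere(l==i)[:,::-1].astype(np.float32)
e=cv2.minEnclosingCircle(pts); print("ell",e,s[i], np.nanmedian(w[l==i],0)); print("panR", raz(r2,*e[0],0.112), c[i], raz(r2,*c[i],.112))
# block corners
m=((hsv[...,0]>8)&(hsv[...,0]<22)&(hsv[...,1]>120)&(w[...,2]>.015)&(w[...,0]>.36)&(w[...,0]<.47)&(w[...,1]<-.08)&(w[...,1]>-.3)).astype(np.uint8)
m=cv2.morphologyEx(m,cv2.MORPH_CLOSE,np.ones((25,25)))
P=np.argwhere(m)[:,::-1]; W=np.array([raz(r2,u,v,.03)[:2] for u,v in P]).astype(np.float32)
print("block",cv2.minAreaRect(W), W.mean(0))
# knob tops
crop("top","t2",340,280,420,330,9,r2); crop("top","t3",210,230,320,270,7,r2)
E
```

```text
ell ((303.28759765625, 217.2079620361328), 26.772520065307617) [ 277  191   54   53 2223] [0.62274822 0.00884158 0.11192927]
panR [0.62232665 0.00834383 0.112     ] [303.19703104 217.05847953] [0.62269507 0.00856889 0.112     ]
block ((0.40985774993896484, -0.18306365609169006), (0.15963828563690186, 0.058522213250398636), 83.94654083251953) [ 0.4098974  -0.18317276]
```

```bash
python3 - <<'E'
from h import *
rs=crop("scene","s3",280,310,350,380,8)
r2=read_camera("top")
b=np.array([0.4255,-0.1885])
for h,y in [(.062,.048),(.057,0),(.053,-.043)]: print(proj(r2,[.4255,-.1885+y,h]),proj(rs,[.4255,-.1885+y,h]))
E
```

```text
(np.float64(362.3816209018876), np.float64(298.05388674164413)) (np.float64(304.946498595741), np.float64(320.497652347004))
(np.float64(381.21924313059014), np.float64(298.0994597037157)) (np.float64(324.77166012722773), np.float64(335.42861266416884))
(np.float64(397.9862011659246), np.float64(298.1430132901316)) (np.float64(343.39179185432846), np.float64(349.24809611041974))
```

View pics/t2.png

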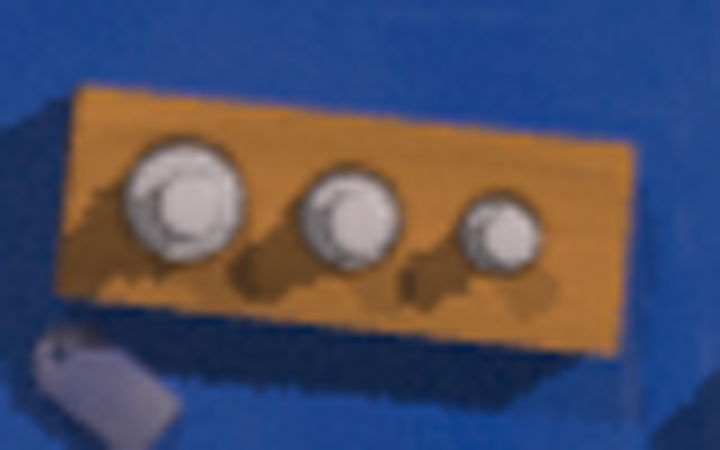

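View pics/t3.png

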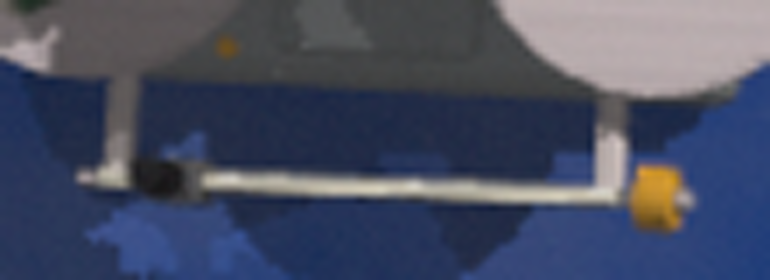

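View pics/s3.png

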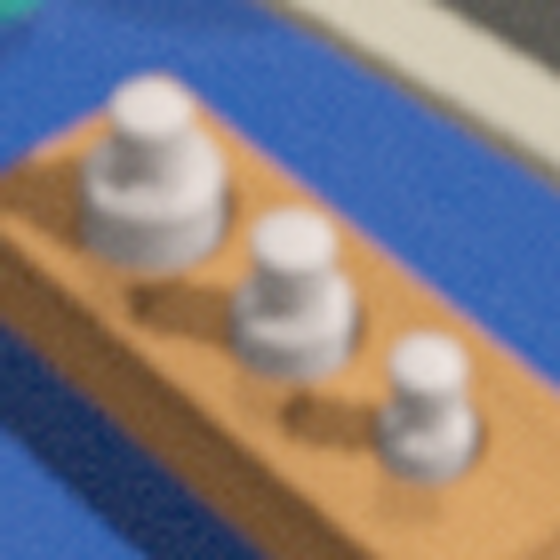

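```bash
python3 - <<'E'
from h import *
rs=read_camera("scene"); r2=read_camera("top")
def ray(r,u,v):
    K=r["K"]; d=rot(r["attitude"])@np.array([(u-K[0,2])/K[0,0],(v-K[1,2])/K[1,1],1]); return np.array(r["origin"]),d/np.linalg.norm(d)
for n,a,b,h in [("200",(360.9,302.8),(299,322.7),.062),("100",(379.4,304.1),(316.9,340),.057),("50",(396.1,306.1),(334,355.2),.053)]:
    A=np.zeros((3,3));B=np.zeros(3)
    for o,d in (ray(r2,*a),ray(rs,*b)):
        P=np.eye(3)-np.outer(d,d);A+=P;B+=P@o
    print(n,np.linalg.solve(A,B),raz(r2,*a,h),raz(rs,*b,h))
c=np.array([.4099,-.1831]);t=np.radians(-6.05)
for y in (.048,0,-.043): print("from block",c+y*np.array([-np.sin(t),np.cos(t)]))
# bar in top: level w pivot at x; heights vary with tilt .21*y
for p in [(221.5,255.3),(297,257.7),(222,241),(226,252.5),(297,258)]: print(raz(r2,*p,.068))
print("knob",raz(r2,232.9,255.4,.09))
w=cloud(r2)
for p in [(230,255),(232,255),(234,255),(225,255),(245,256),(270,257),(290,257),(304,258)]: print(p,w[p[1],p[0]])
E
```

```text
200 [ 0.41378465 -0.13678935  0.0623424 ] [ 0.41368195 -0.13673186  0.062     ] [ 0.41413982 -0.13661684  0.062     ]
100 [ 0.41026891 -0.18401495  0.05401512] [ 0.41049769 -0.18378952  0.057     ] [ 0.40791611 -0.18587931  0.057     ]
50 [ 0.40568427 -0.22706941  0.05064193] [ 0.40554951 -0.22649147  0.053     ] [ 0.40420037 -0.22868244  0.053     ]
from block [ 0.41495902 -0.13536735]
from block [ 0.4099 -0.1831]
from block [ 0.40536796 -0.2258605 ]
[0.53061627 0.21365978 0.068     ]
[0.52558893 0.02424651 0.068     ]
[0.56665641 0.213334   0.068     ]
[0.5377157 0.2025735 0.068    ]
[0.52483427 0.02423913 0.068     ]
knob [0.52910027 0.18168907 0.09      ]
(230, 255) [0.52983325 0.18831339 0.09333248]
(232, 255) [0.53008629 0.18395093 0.08985443]
(234, 255) [0.53102072 0.18116877 0.07592878]
(225, 255) [0.53214445 0.20683123 0.05682657]
(245, 256) [0.52939954 0.15525799 0.0644054 ]
(270, 257) [0.52642823 0.0912826  0.07711432]
(290, 257) [0.52604223 0.0409333  0.08761065]
(304, 258) [0.52263417 0.005887   0.10610573]
```

```bash
cat >> h.py <<'E'
def go(x,y,z,yaw,frm=None):
    """shift row in tool frame from measured pose (or given commanded pose (x,y,z,yaw))"""
    if frm is None:
        o=get_obs(); p=np.array(o["tool_pos"]); Rm=rot(o["tool_rot"]); print("at",np.round(p,4),np.round(o["tool_rot"],2),round(o["grip_width"],4),o["time_s"],np.round(o["force"],2))
    else: p=np.array(frm[:3]); Rm=rot([180,0,frm[3]])
    d=Rm.T@(np.array([x,y,z])-p); rv=R.from_matrix(Rm.T@rot([180,0,yaw])).as_rotvec(degrees=True)
    print("row",np.round(d,4),np.round(rv,2))
E
python3 - <<'E'
from h import *
go(.414,-.1365,.12,-6)
go(.414,-.1365,.12,-6,(.264,-.594,.223,23.94))
E
```

```text
at [ 0.2637 -0.5941  0.2226] [180.     0.    23.94] 0.0869 1.35 [-0.58  0.83 -0.15]
row [ 0.3231 -0.3572  0.1025] [ 0.    0.   29.94]
row [ 0.3227 -0.3573  0.103 ] [-0.   -0.   29.94]
```

Call:
arm_command(targets=[[[0.323,-0.357,0.103,0,0,29.94,0.26],[0.323,-0.357,0.103,0,0,29.94,0.26],[0.323,-0.357,0.103,0,0,29.94,0.26],[0.323,-0.357,0.103,0,0,29.94,0.26],[0.323,-0.357,0.103,0,0,29.94,0.26],[0.323,-0.357,0.103,0,0,29.94,0.26],[0.323,-0.357,0.103,0,0,29.94,0.26],[0.323,-0.357,0.103,0,0,29.94,0.26],[0.323,-0.357,0.103,0,0,29.94,0.26],[0.323,-0.357,0.103,0,0,29.94,0.26]]], newtons=15)

```text
time_s: 2.35
tool_pos: [0.4145, -0.1342, 0.1194]
tool_rot: [180.0, -0.0, -5.9]
force: [0.1, 1.3, 0.7]
grip_width: 0.0324
```

Call:
arm_command(targets=[[[0,0,0,0,0,0,0.26],[0,0,0,0,0,0,0.26]]])

```text
time_s: 2.55
tool_pos: [0.4142, -0.1362, 0.1196]
tool_rot: [180.0, -0.0, -5.8]
force: [0.1, -1.3, -0.2]
grip_width: 0.0325
```

```bash
python3 - <<'E'
from h import *
go(.414,-.1365,.0465,-6)
r=read_camera("wrist"); cv2.imwrite("pics/w1.png",r["img"][:,:,::-1])
E
```

```text
at [ 0.4142 -0.1362  0.1196] [179.96  -0.    -5.85] 0.0325 2.55 [ 0.08 -1.33 -0.17]
row [-0.0002  0.0003  0.0731] [ 0.04 -0.    0.15]
```

View pics/w1.png

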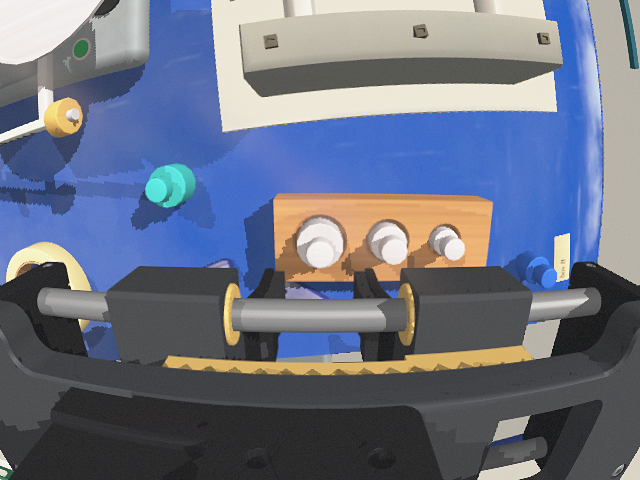

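Call:
arm_command(targets=[[[0,0,0.045,0,0,0,0.26],[0,0,0.0725,0,0,0,0.26],[0,0,0.0725,0,0,0,0.26],[0,0,0.0725,0,0,0,0.26],[0,0,0.0725,0,0,0,1],[0,0,0.0725,0,0,0,1],[0,0,0.0725,0,0,0,1],[0,0,0.0725,0,0,0,1],[0,0,0.0725,0,0,0,1]]])

```text
time_s: 3.5
tool_pos: [0.4148, -0.137, 0.0479]
tool_rot: [180.0, -0.1, -6.0]
force: [-1.0, 1.2, 6.4]
grip_width: 0.0173
```

```bash
python3 - <<'E'
from h import *
go(.414,-.1365,.2,-6)
r=read_camera("wrist"); cv2.imwrite("pics/w2.png",r["img"][180:360,200:460,::-1])
E
```

```text
at [ 0.4148 -0.137   0.0479] [ 1.7996e+02 -8.0000e-02 -6.0000e+00] 0.0173 3.5 [-0.97  1.15  6.44]
row [-0.0006 -0.0003 -0.1521] [ 0.04 -0.08  0.  ]
```

View pics/w2.png

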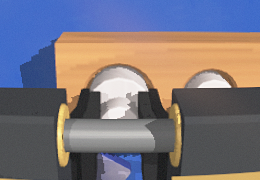

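Call:
arm_command(targets=[[[0,0,-0.03,0,0,0,1],[0,0,-0.08,0,0,0,1],[0,0,-0.13,0,0,0,1],[0,0,-0.14,0,0,0,1],[0,0,-0.14,0,0,0,1]]])

```text
time_s: 4.05
tool_pos: [0.4151, -0.1372, 0.1886]
tool_rot: [179.9, -0.2, -6.0]
force: [0.3, 0.7, -2.7]
grip_width: 0.0172
```

```bash
python3 - <<'E'
from h import *
print(get_obs()["qpos"])
go(.5,.03,.185,80)
go(.5,.03,.185,-96)
r=read_camera("wrist"); cv2.imwrite("pics/w3.png",r["img"][:,:,::-1])
E
```

```text
[ 40.31260469  -6.20299723 -23.74671381 113.60655844  -2.56149785
  71.88184748 -78.52855354]
at [ 0.4151 -0.1372  0.1886] [179.9   -0.2   -6.01] 0.0172 4.05 [ 0.28  0.74 -2.72]
row [ 0.067  -0.1752  0.0035] [ 2.200e-01 -8.000e-02 -8.601e+01]
at [ 0.4151 -0.1372  0.1886] [179.9   -0.2   -6.01] 0.0172 4.05 [ 0.28  0.74 -2.72]
row [ 0.067  -0.1752  0.0035] [-8.000e-02 -2.300e-01  8.999e+01]
```

View pics/w3.png

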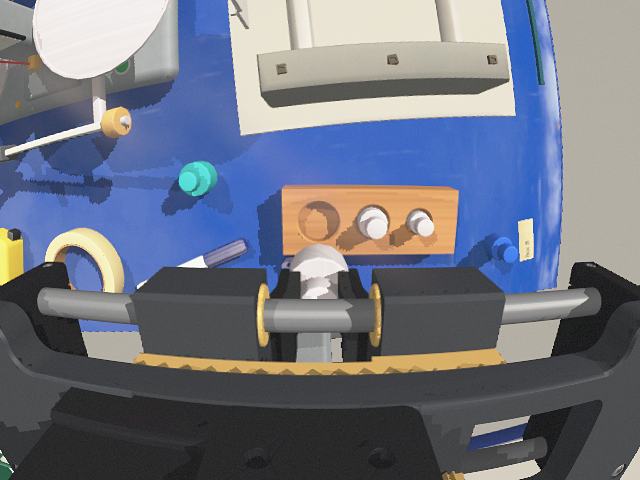

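Call:
arm_command(targets=[[[0.067,-0.175,0,0,0,-94,1],[0.067,-0.175,0,0,0,-94,1],[0.067,-0.175,0,0,0,-94,1],[0.067,-0.175,0,0,0,-94,1],[0.067,-0.175,0,0,0,-94,1],[0.067,-0.175,0,0,0,-94,1],[0.067,-0.175,0,0,0,-94,1],[0.067,-0.175,0,0,0,-94,1],[0.067,-0.175,0,0,0,-94,1],[0.067,-0.175,0,0,0,-94,1]]])

```text
time_s: 5.1
tool_pos: [0.4969, 0.0302, 0.1837]
tool_rot: [-179.7, 0.0, 80.3]
force: [0.2, -0.3, -2.4]
grip_width: 0.0172
```

```bash
python3 - <<'E'
from h import *
go(.622,.03,.160,88)
E
```

```text
at [0.4969 0.0302 0.1837] [-1.7966e+02  1.0000e-02  8.0320e+01] 0.0172 5.1 [ 0.15 -0.32 -2.37]
row [0.0208 0.1235 0.023 ] [-0.34 -0.01 -7.68]
```

Call:
arm_command(targets=[[[0.021,0.124,0.01,0,0,-8,1],[0.021,0.124,0.01,0,0,-8,1],[0.021,0.124,0.01,0,0,-8,1],[0.021,0.124,0.01,0,0,-8,1],[0.021,0.124,0.01,0,0,-8,1]]])

```text
time_s: 5.6
tool_pos: [0.6228, 0.0297, 0.1734]
tool_rot: [-179.6, -0.1, 88.0]
force: [-0.7, 0.4, -2.4]
grip_width: 0.0173
```

```bash
python3 - <<'E'
from h import *
go(.622,.03,.142,88)
r=read_camera("wrist"); cv2.imwrite("pics/w4.png",r["img"][:,:,::-1])
r=crop("scene","s4",200,100,400,300,3)
E
```

```text
at [0.6228 0.0297 0.1734] [-1.7962e+02 -6.0000e-02  8.7990e+01] 0.0173 5.6 [-0.67  0.43 -2.4 ]
row [ 0.0002 -0.0006  0.0314] [-0.38 -0.06 -0.01]
```

View pics/w4.png

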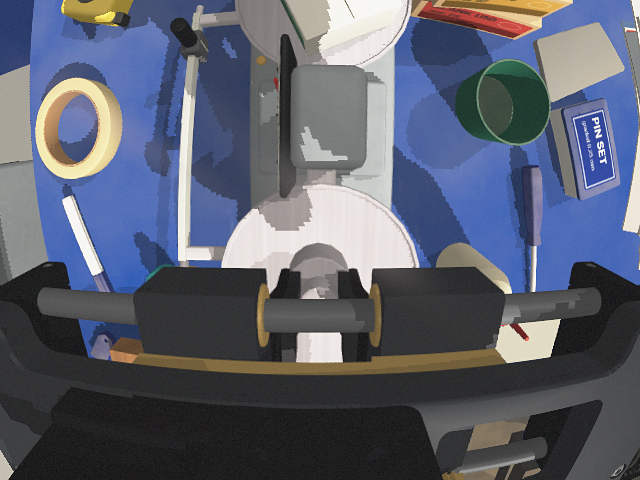

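View pics/s4.png

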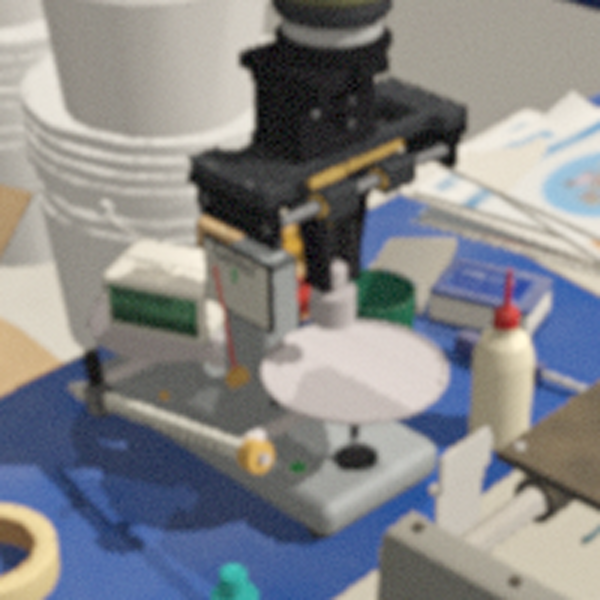

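Call:
arm_command(targets=[[[0,0,0.02,0,0,0,1],[0,0,0.027,0,0,0,1],[0,0,0.029,0,0,0,1],[0,0,0.031,0,0,0,1],[0,0,0.033,0,0,0,1],[0,0,0.033,0,0,0,1]]])

```text
time_s: 6.3
tool_pos: [0.6249, 0.0293, 0.1444]
tool_rot: [180.0, 0.0, 87.9]
force: [-0.4, -0.6, -1.1]
grip_width: 0.0173
```

```bash
python3 - <<'E'
from h import *
go(.622,.03,.142,88)
r=crop("scene","s5",260,160,360,260,6)
E
```

```text
at [0.6249 0.0293 0.1444] [1.7997e+02 1.0000e-02 8.7940e+01] 0.0173 6.3 [-0.42 -0.56 -1.15]
row [ 0.0006 -0.0029  0.0023] [ 0.03  0.01 -0.06]
```

View pics/s5.png

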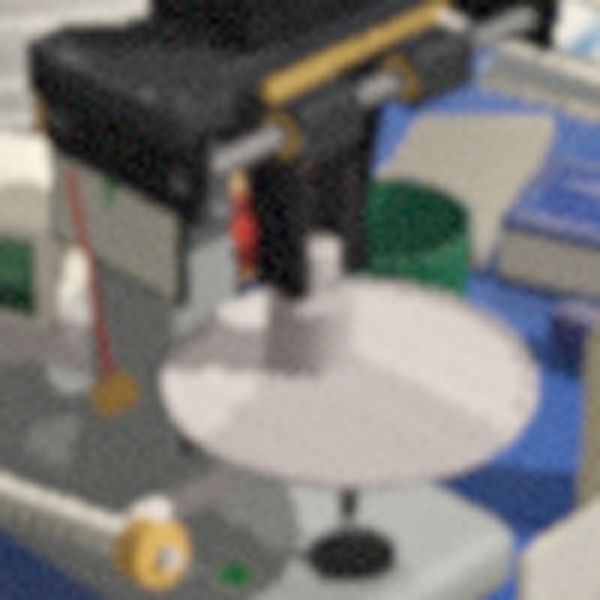

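Call:
arm_command(targets=[[[0,0,0.001,0,0,0,1],[0,0,0.002,0,0,0,1],[0,0,0.003,0,0,0,1],[0,0,0.004,0,0,0,1]]])

```text
time_s: 6.75
tool_pos: [0.625, 0.0294, 0.1404]
tool_rot: [180.0, 0.0, 87.9]
force: [0.5, 0.8, 0.5]
grip_width: 0.0172
```

```bash
python3 - <<'E'
from h import *
go(.622,.03,.142,88)
r=crop("scene","s6",260,160,360,260,6)
E
```

```text
at [0.625  0.0294 0.1404] [179.97   0.    87.95] 0.0172 6.75 [0.46 0.76 0.53]
row [ 0.0005 -0.003  -0.0016] [ 0.03  0.   -0.05]
```

View pics/s6.png

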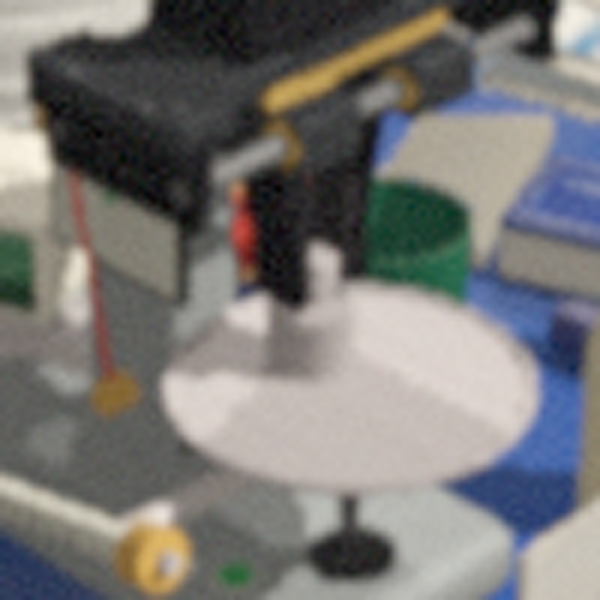

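Call:
arm_command(targets=[[[0,0,0.001,0,0,0,0.3],[0,0,0.001,0,0,0,0.3],[0,0,0.001,0,0,0,0.3],[0,0,0.001,0,0,0,0.3],[0,0,-0.02,0,0,0,0.3],[0,0,-0.05,0,0,0,0.3],[0,0,-0.06,0,0,0,0.3],[0,0,-0.06,0,0,0,0.3]]])

```text
time_s: 7.6
tool_pos: [0.6259, 0.0295, 0.2019]
tool_rot: [179.8, 0.0, 87.9]
force: [0.2, -0.3, 0.5]
grip_width: 0.0305
```

```bash
python3 - <<'E'
from h import *
go(.46,.02,.2,0)
r=crop("scene","s7",220,140,370,290,4)
E
```

```text
at [0.6259 0.0295 0.2019] [179.79   0.    87.94] 0.0305 7.6 [ 0.24 -0.3   0.47]
row [-0.0155 -0.1655  0.0013] [ 0.17 -0.16 87.94]
```

View pics/s7.png

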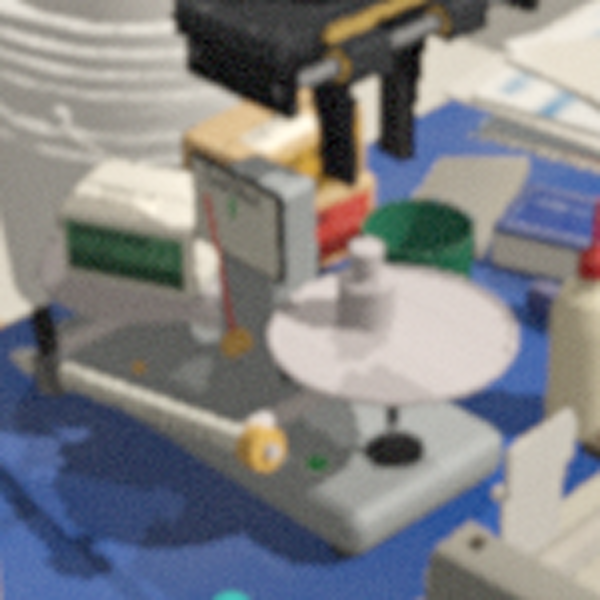

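Call:
arm_command(targets=[[[-0.015,-0.165,0,0,0,94,0.3],[-0.015,-0.165,0,0,0,94,0.3],[-0.015,-0.165,0,0,0,94,0.3],[-0.015,-0.165,0,0,0,94,0.3],[-0.015,-0.165,0,0,0,94,0.3],[-0.015,-0.165,0,0,0,94,0.3],[-0.015,-0.165,0,0,0,94,0.3],[-0.015,-0.165,0,0,0,94,0.3],[-0.015,-0.165,0,0,0,94,0.3],[-0.015,-0.165,0,0,0,94,0.3]]])

```text
time_s: 8.65
tool_pos: [0.4583, 0.02, 0.1984]
tool_rot: [-180.0, 0.2, 1.6]
force: [-0.9, 0.7, -0.5]
grip_width: 0.0304
```

```bash
cat >> h.py <<'E'
def panz(r):
    w=cloud(r); m=(np.hypot(w[...,0]-.622,w[...,1]-.008)<.06)&(w[...,2]>.05)&(w[...,2]<.13)
    return np.nanmedian(w[m][:,2]) if m.sum() else None, m.sum()
E
python3 - <<'E'
from h import *
go(.4105,-.1835,.12,-6)
r=crop("scene","s8",220,140,370,290,4)
print(panz(r)); r2=crop("top","t8",190,180,340,280,5); print(panz(r2))
E
```

```text
at [0.4583 0.02   0.1984] [-1.7999e+02  1.5000e-01  1.6300e+00] 0.0304 8.65 [-0.88  0.69 -0.49]
row [-0.0533  0.202   0.0785] [-0.    0.15  7.63]
(np.float64(0.11395696565891011), np.int64(1317))
(np.float64(0.11177719045719736), np.int64(1713))
```

View pics/s8.png

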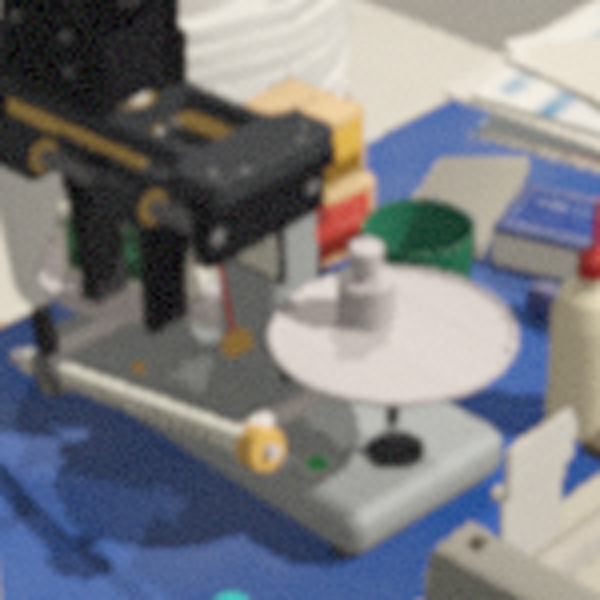

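Call:
arm_command(targets=[[[-0.053,0.202,0.0785,0,0,7.6,0.35],[-0.053,0.202,0.0785,0,0,7.6,0.35],[-0.053,0.202,0.0785,0,0,7.6,0.35],[-0.053,0.202,0.0785,0,0,7.6,0.35],[-0.053,0.202,0.0785,0,0,7.6,0.35],[-0.053,0.202,0.0785,0,0,7.6,0.35],[-0.053,0.202,0.0785,0,0,7.6,0.35]]])

```text
time_s: 9.45
tool_pos: [0.4129, -0.183, 0.1208]
tool_rot: [-179.9, 0.1, -5.5]
force: [-0.3, 0.6, -0.2]
grip_width: 0.0284
```

```bash
python3 - <<'E'
from h import *
go(.4102,-.1836,.043,-6)
r=read_camera("wrist"); cv2.imwrite("pics/w5.png",r["img"][:,:,::-1])
E
```

```text
at [ 0.4129 -0.183   0.1208] [-1.7993e+02  8.0000e-02 -5.5100e+00] 0.0284 9.45 [-0.34  0.64 -0.23]
row [-0.0026  0.001   0.0778] [-0.07  0.08  0.49]
```

View pics/w5.png

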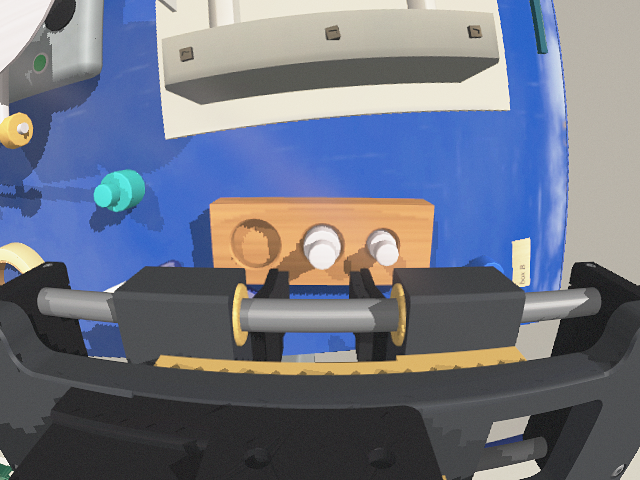

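Call:
arm_command(targets=[[[-0.0025,0.0005,0.045,0,0,0.5,0.35],[-0.0025,0.0005,0.065,0,0,0.5,0.35],[-0.0025,0.0005,0.0775,0,0,0.5,0.35],[-0.0025,0.0005,0.0775,0,0,0.5,0.35],[-0.0025,0.0005,0.0775,0,0,0.5,1],[-0.0025,0.0005,0.0775,0,0,0.5,1],[-0.0025,0.0005,0.0775,0,0,0.5,1],[-0.0025,0.0005,0.0775,0,0,0.5,1]]])

```text
time_s: 10.3
tool_pos: [0.4121, -0.1843, 0.0453]
tool_rot: [179.9, -0.2, -6.1]
force: [-0.3, -0.2, 4.4]
grip_width: 0.0172
```

Call:
arm_command(targets=[[[0,0,-0.03,0,0,0,1],[0,0,-0.08,0,0,0,1],[0,0,-0.13,0,0,0,1],[0,0,-0.145,0,0,0,1],[0,0,-0.145,0,0,0,1]]])

```text
time_s: 10.8
tool_pos: [0.4126, -0.1846, 0.1921]
tool_rot: [179.8, -0.3, -6.1]
force: [0.1, -1.2, -1.2]
grip_width: 0.017
```

```bash
python3 - <<'E'
from h import *
go(.5,-.015,.185,88)
r=read_camera("wrist"); cv2.imwrite("pics/w6.png",r["img"][:,:,::-1])
E
```

```text
at [ 0.4126 -0.1846  0.1921] [179.83  -0.32  -6.12] 0.017 10.8 [ 0.06 -1.15 -1.17]
row [ 0.0688 -0.178   0.007 ] [  0.39  -0.11 -94.12]
```

View pics/w6.png

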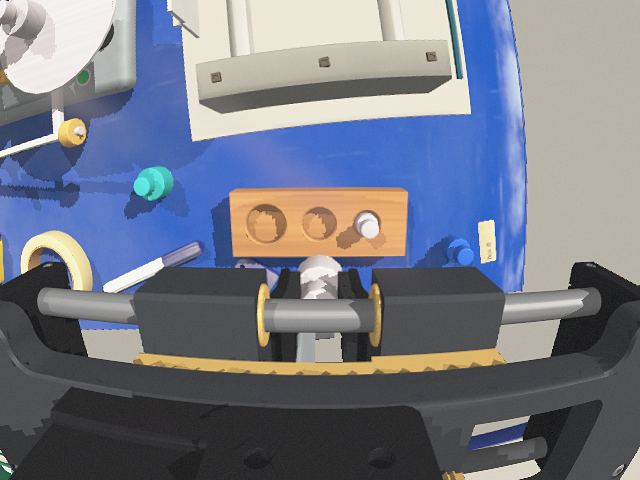

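Call:
arm_command(targets=[[[0.069,-0.178,0,0,0,-94,1],[0.069,-0.178,0,0,0,-94,1],[0.069,-0.178,0,0,0,-94,1],[0.069,-0.178,0,0,0,-94,1],[0.069,-0.178,0,0,0,-94,1],[0.069,-0.178,0,0,0,-94,1],[0.069,-0.178,0,0,0,-94,1],[0.069,-0.178,0,0,0,-94,1],[0.069,-0.178,0,0,0,-94,1],[0.069,-0.178,0,0,0,-94,1]]])

```text
time_s: 11.85
tool_pos: [0.4967, -0.014, 0.1863]
tool_rot: [-179.7, -0.0, 80.2]
force: [-0.6, -0.2, -0.6]
grip_width: 0.0174
```

```bash
python3 - <<'E'
from h import *
go(.622,-.018,.170,88)
E
```

```text
at [ 0.4967 -0.014   0.1863] [-1.7973e+02 -1.0000e-02  8.0210e+01] 0.0174 11.85 [-0.63 -0.21 -0.63]
row [0.0174 0.1242 0.0158] [-0.27 -0.03 -7.79]
```

Call:
arm_command(targets=[[[0.0174,0.124,0,0,0,-8,1],[0.0174,0.124,0,0,0,-8,1],[0.0174,0.124,0.005,0,0,-8,1],[0.0174,0.124,0.02,0,0,-8,1],[0.0174,0.124,0.035,0,0,-8,1],[0.0174,0.124,0.04,0,0,-8,1],[0.0174,0.124,0.042,0,0,-8,1],[0.0174,0.124,0.042,0,0,-8,1]]])

```text
time_s: 12.65
tool_pos: [0.6228, -0.0189, 0.147]
tool_rot: [-180.0, 0.0, 87.8]
force: [0.6, -1.2, -0.4]
grip_width: 0.0173
```

```bash
python3 - <<'E'
from h import *
go(.622,-.018,.139,88)
r=crop("scene","s9",260,160,360,260,6)
E
```

```text
at [ 0.6228 -0.0189  0.147 ] [-1.7998e+02  4.0000e-02  8.7850e+01] 0.0173 12.65 [ 0.55 -1.2  -0.38]
row [ 0.0009 -0.0008  0.008 ] [-0.02  0.04 -0.15]
```

View pics/s9.png

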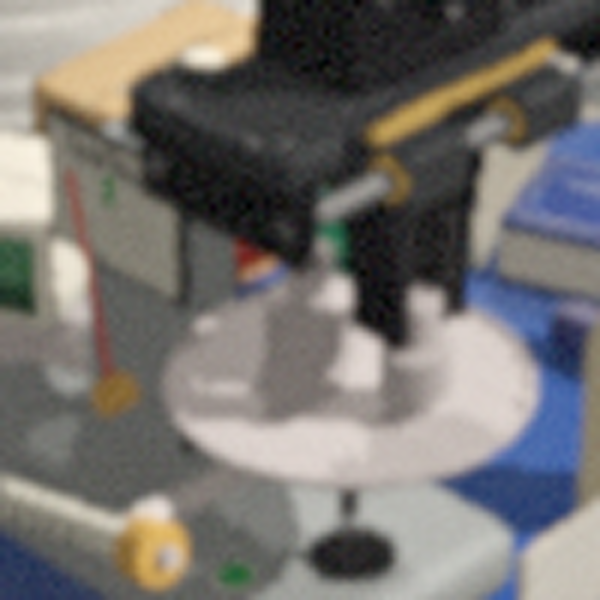

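Not quite down yet; lower further in small steps.

Call:
arm_command(targets=[[[0,0,0.003,0,0,0,1],[0,0,0.005,0,0,0,1],[0,0,0.007,0,0,0,1],[0,0,0.007,0,0,0,1]]])

```text
time_s: 13.1
tool_pos: [0.6233, -0.0189, 0.1398]
tool_rot: [-180.0, 0.0, 87.8]
force: [-0.4, -0.2, -1.5]
grip_width: 0.0169
```

```bash
python3 - <<'E'
from h import *
go(.622,-.018,.139,88)
r=crop("scene","s10",260,160,360,260,6)
print(panz(r))
E
```

```text
at [ 0.6233 -0.0189  0.1398] [-1.7998e+02  1.0000e-02  8.7840e+01] 0.0169 13.1 [-0.41 -0.24 -1.47]
row [ 0.0009 -0.0014  0.0008] [-0.02  0.01 -0.16]
(np.float64(0.1140711959144588), np.int64(1087))
```

View pics/s10.png

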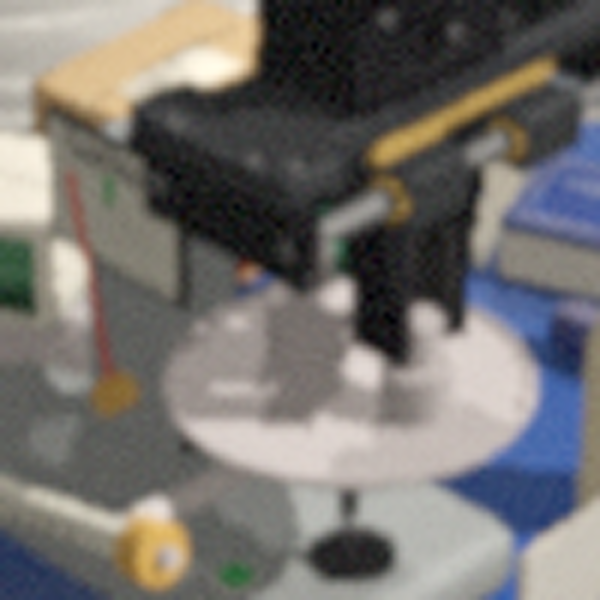

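Call:
arm_command(targets=[[[0,0,0.001,0,0,0,1],[0,0,0.002,0,0,0,1],[0,0,0.003,0,0,0,1],[0,0,0.004,0,0,0,1],[0,0,0.004,0,0,0,1]]])

```text
time_s: 13.65
tool_pos: [0.6235, -0.0189, 0.1358]
tool_rot: [-180.0, 0.0, 87.8]
force: [0.7, 0.4, -0.3]
grip_width: 0.0177
```

```bash
python3 - <<'E'
from h import *
go(.622,-.018,.139,88)
r=crop("scene","s11",260,160,360,260,6)
print(panz(r))
E
```

```text
at [ 0.6235 -0.0189  0.1358] [-179.99    0.     87.84] 0.0177 13.65 [ 0.71  0.36 -0.27]
row [ 0.0008 -0.0015 -0.0032] [-0.01  0.   -0.16]
(np.float64(0.11056975068793279), np.int64(1126))
```

View pics/s11.png

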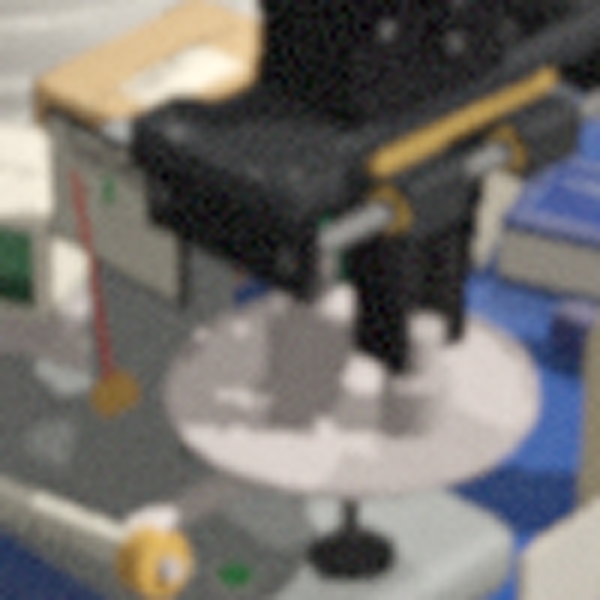

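Pan moving with the weight. Release and lift.

Call:
arm_command(targets=[[[0,0,0.001,0,0,0,0.3],[0,0,0.001,0,0,0,0.3],[0,0,0.001,0,0,0,0.3],[0,0,0.001,0,0,0,0.3],[0,0,-0.02,0,0,0,0.3],[0,0,-0.06,0,0,0,0.3],[0,0,-0.08,0,0,0,0.3],[0,0,-0.08,0,0,0,0.3]]])

```text
time_s: 14.5
tool_pos: [0.6257, -0.0184, 0.2201]
tool_rot: [179.6, 0.0, 87.8]
force: [-0.7, -0.2, 0.5]
grip_width: 0.0302
```

```bash
python3 - <<'E'
from h import *
go(.5,.10,.22,0)
E
```

```text
at [ 0.6257 -0.0184  0.2201] [1.7961e+02 1.0000e-02 8.7850e+01] 0.0302 14.5 [-0.7  -0.23  0.47]
row [ 0.1136 -0.13   -0.0008] [ 0.32 -0.29 87.85]
```

Call:
arm_command(targets=[[[0.063,-0.178,0,0,0,89,0.3],[0.063,-0.178,0,0,0,89,0.3],[0.063,-0.178,0,0,0,89,0.3],[0.063,-0.178,0,0,0,89,0.3],[0.063,-0.178,0,0,0,89,0.3],[0.063,-0.178,0,0,0,89,0.3],[0.063,-0.178,0,0,0,89,0.3],[0.063,-0.178,0,0,0,89,0.3],[0.063,-0.178,0,0,0,89,0.3],[0.063,-0.178,0,0,0,89,0.3]]])

```text
time_s: 15.5
tool_pos: [0.4474, 0.0507, 0.2151]
tool_rot: [180.0, 0.1, 1.5]
force: [0.7, -0.1, -0.2]
grip_width: 0.0302
```

```bash
python3 - <<'E'
from h import *
go(.5,.10,.22,0)
r=crop("scene","s12",200,140,350,290,4); print(panz(r))
r=crop("top","t12",190,180,340,280,5); print(panz(r))
r=read_camera("wrist"); cv2.imwrite("pics/w12.png",r["img"][:,:,::-1])
print(r["K"],r["origin"],r["attitude"])
E
```

```text
at [0.4474 0.0507 0.2151] [1.7999e+02 7.0000e-02 1.5400e+00] 0.0302 15.5 [ 0.69 -0.13 -0.18]
row [ 0.0539 -0.0479 -0.0049] [0.01 0.07 1.54]
(np.float64(0.10147117416331597), np.int64(1358))
(np.float64(0.09919573506206536), np.int64(1731))
[[371.64829954   0.         318.81493186]
 [  0.         371.64829954 235.90059322]
 [  0.           0.           1.        ]] [0.51749466 0.05313103 0.37745106] [ 1.65331047e+02 -6.17601314e-02 -8.81167222e+01]
```

View pics/s12.png

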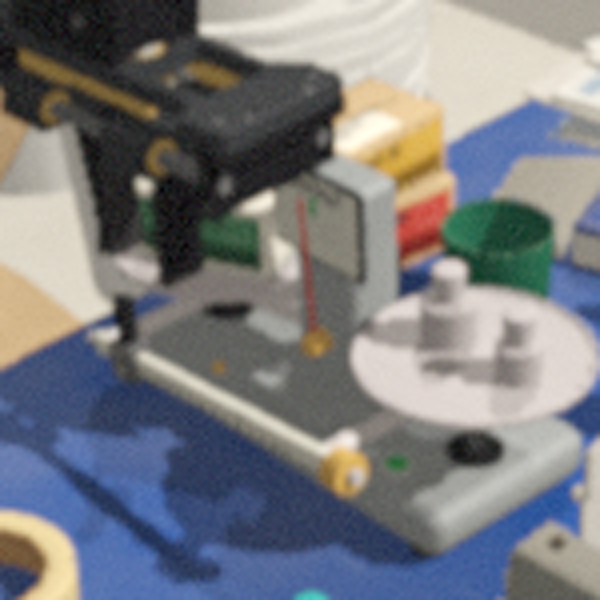

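View pics/t12.png

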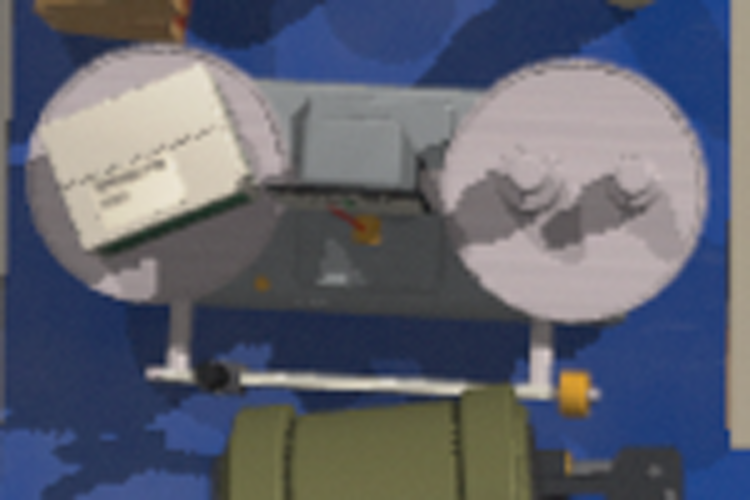

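View pics/w12.png

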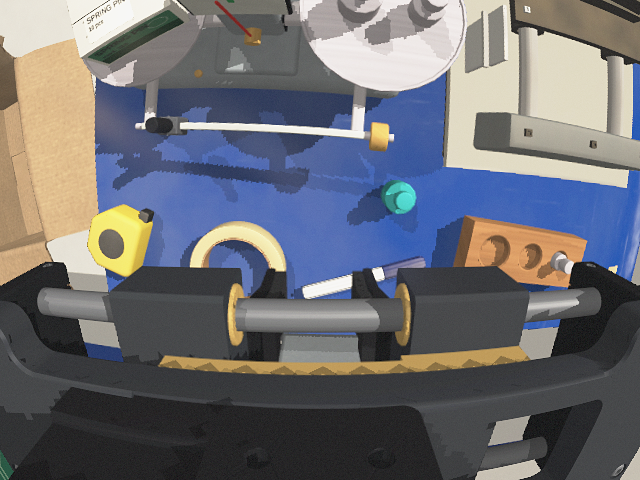

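```bash
python3 - <<'E'
from h import *
rs=read_camera("scene"); r2=read_camera("top"); print(panz(r2),panz(rs))
def ray(r,u,v):
    K=r["K"]; d=rot(r["attitude"])@np.array([(u-K[0,2])/K[0,0],(v-K[1,2])/K[1,1],1]); return np.array(r["origin"]),d/np.linalg.norm(d)
A=np.zeros((3,3));B=np.zeros(3)
for o,d in (ray(r2,232.7,254.8),ray(rs,231.2,215.5)):
        P=np.eye(3)-np.outer(d,d);A+=P;B+=P@o
print(np.linalg.solve(A,B),raz(r2,232.7,254.8,.100),raz(rs,231.2,215.5,.100))
for n in ("top","scene"): print(search_frame("rider_knob",n))
w=cloud(r2)
for u in range(229,242): print(u,np.round(w[253:257,u,2],3),end=' ')
crop("top","t13",220,245,250,265,20,r2);crop("scene","s13",215,205,255,245,15,rs)
go(.529,.181,.15,-1.5)
E
```

```text
(np.float64(0.0992033432287267), np.int64(1733)) (np.float64(0.10159889245205367), np.int64(1364))
[0.52940397 0.18121378 0.0993439 ] [0.52992457 0.18065268 0.1       ] [0.52823275 0.18086486 0.1       ]
[{'position': [232.2, 255.0], 'conf': 0.5}, {'position': [227.7, 226.0], 'conf': 0.41}, {'position': [296.2, 216.7], 'conf': 0.17}]
[{'position': [167.0, 251.3], 'conf': 0.54}, {'position': [229.8, 225.5], 'conf': 0.53}]
229 [0.098 0.103 0.102 0.099] 230 [0.101 0.101 0.101 0.102] 231 [0.097 0.106 0.096 0.096] 232 [0.101 0.099 0.101 0.103] 233 [0.101 0.096 0.099 0.095] 234 [0.081 0.085 0.092 0.084] 235 [0.076 0.076 0.084 0.076] 236 [0.076 0.073 0.076 0.074] 237 [0.071 0.073 0.073 0.074] 238 [0.063 0.061 0.075 0.07 ] 239 [-0.     0.051  0.071  0.071] 240 [-0.003 -0.002  0.069  0.073] 241 [ 0.002 -0.     0.067  0.068] at [0.4479 0.0508 0.2158] [1.80e+02 2.00e-02 2.01e+00] 0.0306 15.85 [ 0.51 -0.44 -0.11]
row [ 0.0857 -0.1273  0.0657] [0.   0.02 3.51]
```

View pics/t13.png

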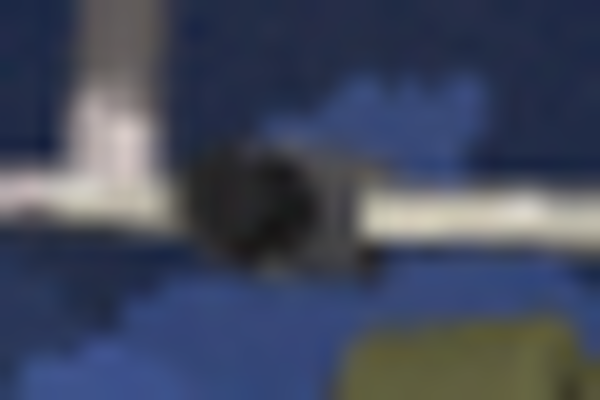

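View pics/s13.png

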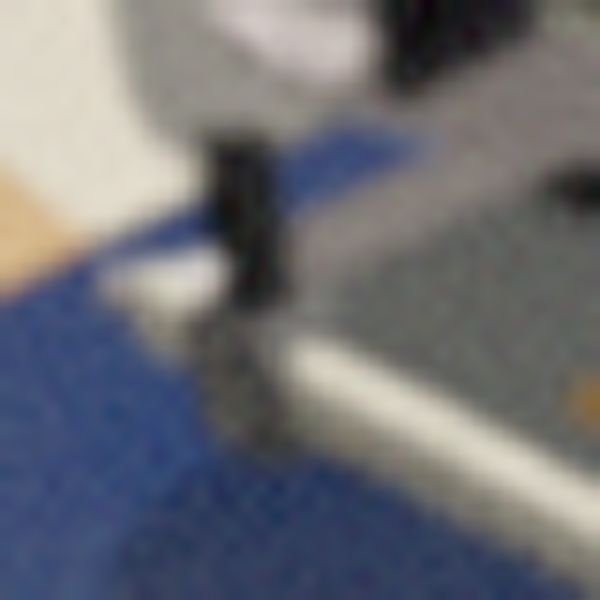

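Call:
arm_command(targets=[[[0.0855,-0.129,0.055,0,0,3.5,0.3],[0.0855,-0.129,0.055,0,0,3.5,0.3],[0.0855,-0.129,0.055,0,0,3.5,0.3],[0.0855,-0.129,0.055,0,0,3.5,0.3],[0.0855,-0.129,0.065,0,0,3.5,0.3],[0.0855,-0.129,0.065,0,0,3.5,0.3]]])

```text
time_s: 16.45
tool_pos: [0.528, 0.1817, 0.1492]
tool_rot: [179.9, 0.2, -1.5]
force: [0.3, -0.1, 0.5]
grip_width: 0.0305
```

```bash
python3 - <<'E'
from h import *
r=crop("scene","s14",180,160,280,260,6)
r=read_camera("wrist"); cv2.imwrite("pics/w14.png",r["img"][180:420,150:490,::-1])
go(.5295,.1825,.086,-1.5)
E
```

```text
at [0.529  0.181  0.1509] [ 1.7991e+02  1.0000e-02 -1.6700e+00] 0.0307 16.55 [-0.41  0.77 -0.27]
row [ 0.0005 -0.0017  0.0649] [ 0.09  0.01 -0.17]
```

View pics/s14.png

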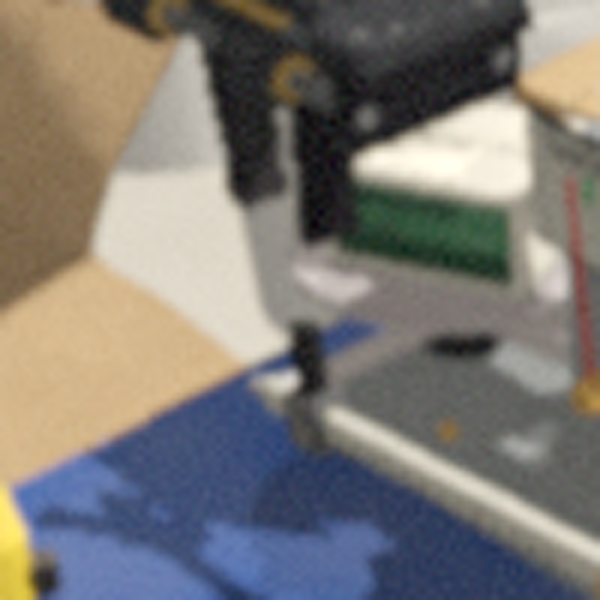

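View pics/w14.png

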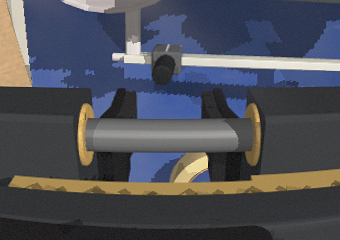

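Call:
arm_command(targets=[[[0.0005,-0.001,0.03,0,0,0,0.3],[0.0005,-0.001,0.05,0,0,0,0.3],[0.0005,-0.001,0.065,0,0,0,0.3],[0.0005,-0.001,0.065,0,0,0,0.3]]])

```text
time_s: 16.95
tool_pos: [0.5287, 0.1817, 0.0848]
tool_rot: [179.9, 0.1, -1.7]
force: [-0.7, 0.1, 0.7]
grip_width: 0.0306
```

```bash
python3 - <<'E'
from h import *
r=crop("scene","s15",180,160,280,260,6)
go(.528,.124,.086,-1.5)
E
```

```text
at [0.5296 0.1825 0.086 ] [ 1.7994e+02  2.0000e-02 -1.6600e+00] 0.0307 17.0 [-0.42  0.04  0.53]
row [0.0001 0.0585 0.0001] [ 0.06  0.02 -0.16]
```

View pics/s15.png

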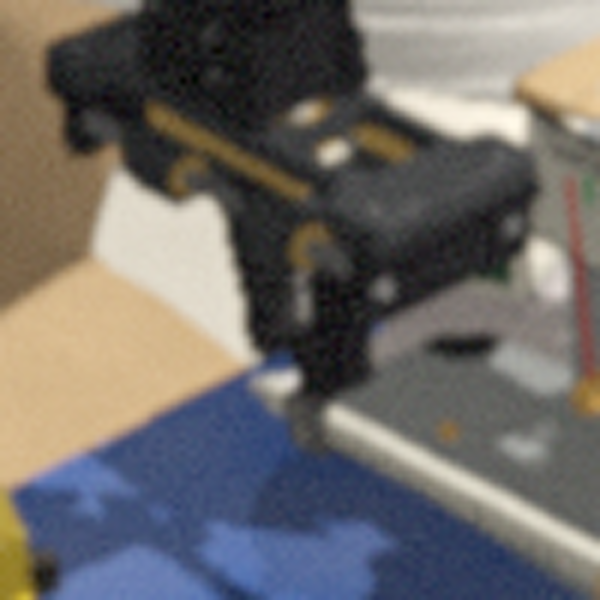

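Call:
arm_command(targets=[[[0,0,0,0,0,0,1],[0,0,0,0,0,0,1],[0,0,0,0,0,0,1],[0,0,0,0,0,0,1],[0,0.008,0,0,0,0,1],[0,0.018,0,0,0,0,1],[0,0.028,0,0,0,0,1],[0,0.038,0,0,0,0,1]]], newtons=4)

```text
time_s: 17.8
tool_pos: [0.5288, 0.1448, 0.0866]
tool_rot: [-180.0, -0.0, -1.6]
force: [-2.2, 1.2, 7.0]
grip_width: 0.0143
```

```bash
python3 - <<'E'
from h import *
r=crop("scene","s16",180,160,280,260,6); print(panz(r))
go(.528,.124,.086,-1.5)
E
```

```text
(np.float64(0.11209950638453736), np.int64(1207))
at [0.5288 0.1426 0.0864] [ 1.7992e+02  2.0000e-02 -1.7500e+00] 0.0149 17.85 [-2.2   0.1   4.17]
row [-0.0003  0.0187  0.0004] [ 0.08  0.02 -0.25]
```

View pics/s16.png

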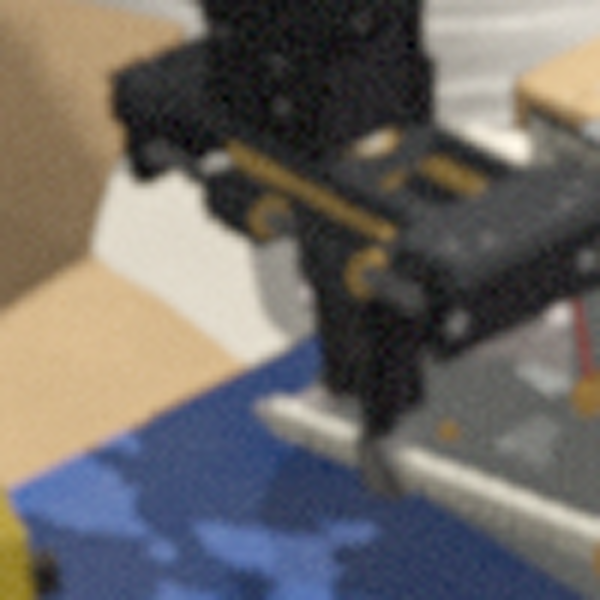

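Call:
arm_command(targets=[[[0,0.003,-0.004,0,0,0,1],[0,0.01,-0.006,0,0,0,1],[0,0.018,-0.006,0,0,0,1],[0,0.02,-0.006,0,0,0,1],[0,0.02,-0.006,0,0,0,1]]])

```text
time_s: 18.35
tool_pos: [0.5277, 0.1246, 0.0918]
tool_rot: [179.9, 0.1, -1.7]
force: [-1.7, 0.1, 1.8]
grip_width: 0.013
```

```bash
python3 - <<'E'
from h import *
r=crop("scene","s17",180,160,280,260,6); print(panz(r))
go(.528,.124,.086,-1.5)
E
```

```text
(np.float64(0.09390006156731734), np.int64(1398))
at [0.5277 0.1251 0.0918] [ 1.7996e+02  5.0000e-02 -1.6200e+00] 0.0129 18.4 [-2.67 -0.64  2.49]
row [0.0003 0.0011 0.0058] [ 0.04  0.05 -0.12]
```

View pics/s17.png

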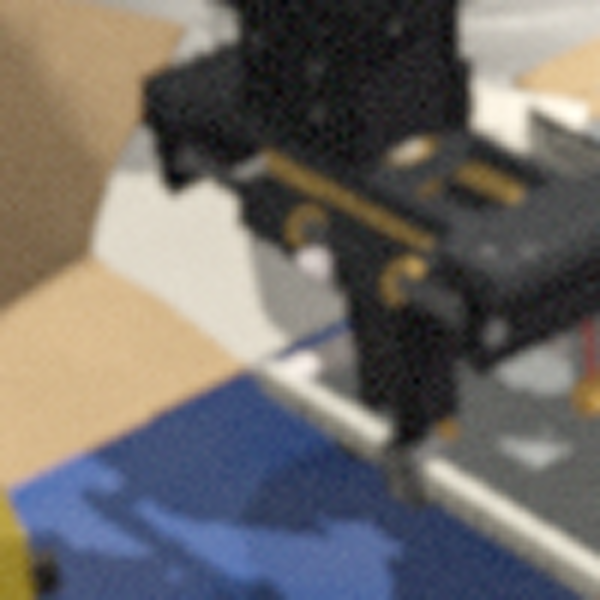

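Call:
arm_command(targets=[[[0,0,0,0,0,0,0.5],[0,0,0,0,0,0,0.4],[0,0,0,0,0,0,0.3],[0,0,-0.02,0,0,0,0.3],[0,0,-0.06,0,0,0,0.3],[0,0,-0.1,0,0,0,0.3],[-0.05,0,-0.11,0,0,0,0.3],[-0.08,0,-0.11,0,0,0,0.3],[-0.08,0,-0.11,0,0,0,0.3],[-0.08,0,-0.11,0,0,0,0.3]]])

```text
time_s: 19.4
tool_pos: [0.4484, 0.1275, 0.2024]
tool_rot: [179.9, -0.1, -1.6]
force: [0.1, -0.2, -0.5]
grip_width: 0.0301
```

Call:
arm_command(targets=[[[0,0,0,0,0,0,0.3],[0,0,0,0,0,0,0.3],[0,0,0,0,0,0,0.3]]])

```text
time_s: 19.7
tool_pos: [0.4486, 0.1279, 0.2017]
tool_rot: [-179.9, 0.1, -1.6]
force: [0.5, 0.3, 0.1]
grip_width: 0.0304
```

```bash
python3 - <<'E'
from h import *
r=crop("scene","s18",200,140,350,290,4); print(panz(r))
r=crop("top","t18",190,180,340,280,5); print(panz(r))
r=read_camera("wrist"); cv2.imwrite("pics/w18.png",r["img"][:,:,::-1])
go(.528,.124,.086,-1.5)
E
```

```text
(np.float64(0.09252997621426018), np.int64(1412))
(np.float64(0.09023760820829119), np.int64(1750))
at [0.4483 0.1279 0.2018] [-1.7996e+02  4.0000e-02 -1.5900e+00] 0.0303 19.85 [-0.49  0.1   0.15]
row [0.0799 0.0018 0.1157] [-0.04  0.04 -0.09]
```

View pics/s18.png

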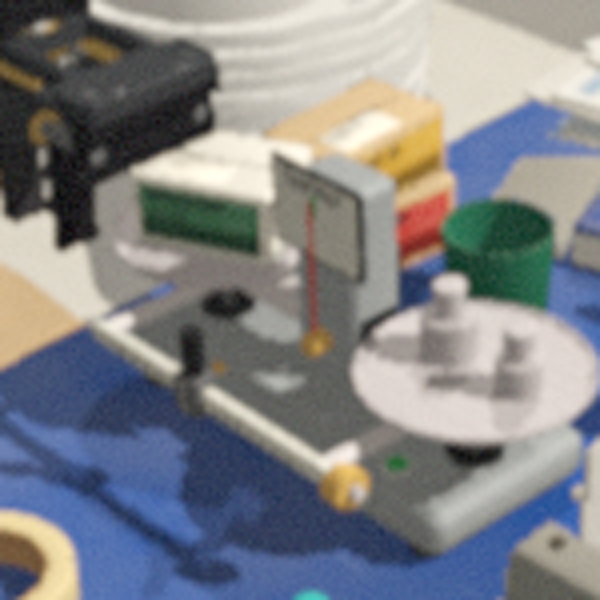

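View pics/w18.png

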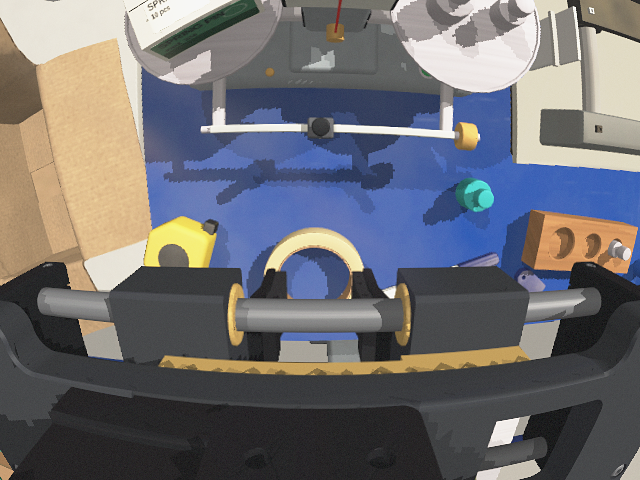

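Call:
arm_command(targets=[[[0,0,0,0,0,0,0.3],[0,0,0,0,0,0,0.3],[0,0,0,0,0,0,0.3],[0,0,0,0,0,0,0.3],[0,0,0,0,0,0,0.3],[0,0,0,0,0,0,0.3],[0,0,0,0,0,0,0.3],[0,0,0,0,0,0,0.3]]])

```text
time_s: 20.65
tool_pos: [0.4481, 0.1278, 0.202]
tool_rot: [180.0, 0.0, -1.6]
force: [0.9, 0.5, 0.0]
grip_width: 0.0304
```

```bash
python3 - <<'E'
from h import *
z=[];t=[]
for i in range(4): z.append(panz(read_camera("scene"))[0]); t.append(panz(read_camera("top"))[0])
print(z,t)
r=crop("scene","s19",262,172,302,232,10); crop("top","t19",190,180,340,280,5)
E
```

```text
[np.float64(0.09255507241875388), np.float64(0.09265665233479892), np.float64(0.09256304082525735), np.float64(0.09265811326821671)] [np.float64(0.09017175306572134), np.float64(0.09023023919420159), np.float64(0.09015258588713171), np.float64(0.09022444835738641)]
```

View pics/s19.png

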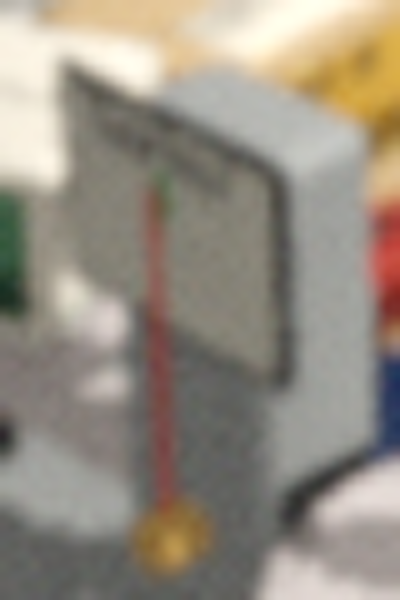

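View pics/t19.png

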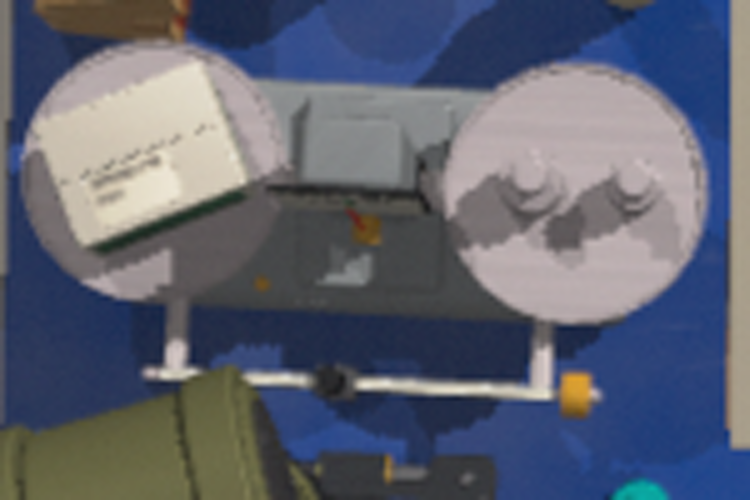

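```bash
python3 - <<'E'
from h import *
r2=read_camera("top"); rs=read_camera("scene"); w=cloud(r2)
for c in [(.6223,.0083),(.628,.2185)]:
    m=(np.hypot(w[...,0]-c[0],w[...,1]-c[1])<.062)&(w[...,2]>.07)&(w[...,2]<.105)
    print(c,m.sum(),np.median(w[m][:,2]))
# bar heights along y
for u0,u1 in [(220,226),(236,240),(244,252),(262,280),(285,296)]:
    m=(w[...,2]>.055)&(w[...,2]<.085)&(w[...,0]>.515)&(w[...,0]<.54); m[:,:u0]=0; m[:,u1:]=0
    print(u0,m.sum(),np.median(w[m],0) if m.sum() else 0)
# pointer in scene: red pixels
im=rs["img"].astype(int); red=(im[...,0]-np.maximum(im[...,1],im[...,2]))
rows=[]
for v in range(191,222):
    s=np.clip(red[v,268:288]-25,0,None)
    if s.sum()>10: rows.append((v,(s*np.arange(268,288)).sum()/s.sum()))
rows=np.array(rows); k=np.polyfit(rows[:,0],rows[:,1],1); print("slope",k,len(rows), np.round(rows[[0,-1]],2))
for t in (-.02,-.01,0,.01,.02):
    b=np.array([.607,.113,.068]); a=proj(rs,b+[0,0,.01]); 
    d=np.array([0,-np.sin(t),np.cos(t)]); d=rot([0,0,-1.5])@d
    p=proj(rs,b+d*.015);q=proj(rs,b+d*.088); print(t,(q[0]-p[0])/(q[1]-p[1]),p,q)
E
```

```text
(0.6223, 0.0083) 1712 0.08984638749126372
(0.628, 0.2185) 867 0.0897704544707778
220 21 [0.5334317  0.20838319 0.07118972]
236 2 [0.53003522 0.16913631 0.07286203]
244 24 [0.52889973 0.14779797 0.07287722]
262 48 [0.52653216 0.09168151 0.07299881]
285 32 [0.5244114  0.04176075 0.07269524]
slope [4.68245470e-02 2.67765688e+02] 28 [[194.   276.93]
 [221.   278.32]]
-0.02 0.058537653401754194 (np.float64(278.65224619397344), np.float64(219.1649359522649)) (np.float64(276.9708865007767), np.float64(190.44223192350483))
-0.01 0.05073236299650368 (np.float64(278.69769884704135), np.float64(219.18935131096242)) (np.float64(277.2461836761675), np.float64(190.57812397716208))
0 0.04285729045495238 (np.float64(278.7431867341546), np.float64(219.21433810572185)) (np.float64(277.5218982209586), np.float64(190.71770427209793))
0.01 0.03490989919631646 (np.float64(278.7887052178732), np.float64(219.239893905538)) (np.float64(277.7979995581607), np.float64(190.8609617825537))
0.02 0.02688757663285122 (np.float64(278.83424965563444), np.float64(219.2660162190602)) (np.float64(278.07445698669846), np.float64(191.00788498949976))
```

```bash
python3 - <<'E'
from h import *
r=read_camera("scene"); cv2.imwrite("pics/s20.png",r["img"][:,:,::-1]); print(panz(r),get_obs()["time_s"])
E
```

```text
(np.float64(0.09260110723391612), np.int64(1418)) 21.3
```

View pics/s20.png

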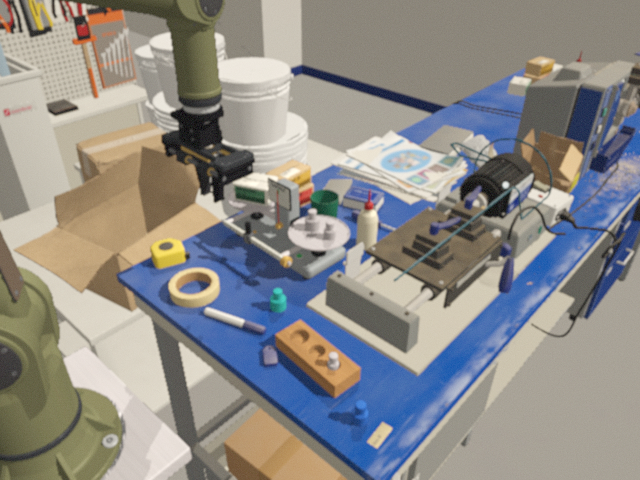

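The picture shows the beam level, both weights standing on the right pan around (318, 232), the 50 g weight in the block at (333, 360), and the arm clear of everything.

```bash
python3 - <<'E'
from cell import *
print(sign_off())
E
```

```text
the job is handed in; nothing more can be done
None
```

The balance is level and the job is handed in at about 21.3 s on the robot's clock. I set the 200 g and 100 g weights on the right pan and slid the rider about 58 mm to the right. The 50 g weight is still upright in its block.

**Level:** my last checks put the tilt between about −0.005 and 0 rad; the green mark allows ±0.02 rad.
- **Pan heights:** the top camera put the right pan at 89.8 mm and the left at 89.8 mm. Right-pan readings over about 1 s agreed to within 0.1 mm.
- **Pointer:** its slope in the scene picture fits about −0.005 rad. In that picture the tip looks slightly left of the green mark, which I put down to the viewing angle, since the pointer stands in front of the dial.

**Disagreement:** the scene camera read the pan about 2 mm higher than the top camera, but it did so from the start, so I compared changes rather than absolute heights.

**While moving the rider:** the fingers pressed on the rider block for a moment, with up to about 7 N upward on the tool, and pushed the beam back to its left stop. I raised the fingers 6 mm and finished the slide.

The last picture shows the carton, the look-alikes and the other things in place, with the arm clear of everything.

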